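# Dispense one end disc and push it into the V stop

## Robot

A 7-joint arm with a two-finger parallel gripper is mounted at the origin on the work surface. World frame = base frame: x ahead of the robot, y to its left, z up, the work surface at z = 0. Lengths are in mm, angles in degrees, forces in N, time in s.
With the tool pointing down it reaches from about 425 to 950 mm from the base axis. Payload 16.7 kg.
Tool frame: the origin (TCP) lies midway between the tips of the shut fingers; the grasp point (between the pads) lies 19 mm behind it; z points along the fingers, y is the direction in which the jaws open and shut (so a half turn about z gives the same grasp; the last joint's range is limited). The gripper opens to 94 mm and grips with 3 to 60 N. Pads are 16 mm wide; open, the fingers measure 119 mm over their backs; the gripper's body (75 mm by 177 mm) begins 78 mm behind the grasp point.
Start: joints at [-75.888, 24.414, 4.234, 92.017, -1.954, 63.644, -3.845], TCP at [260.244, 622.774, 205.467] pointing down, gripper open.
Joint ranges: [-163.25, 163.25], [-28.42, 122.38], [-70.27, 78.77], [12.13, 141.07], [-58.53, 238.53], [9.26, 117.41], [-156.51, 156.51]. Speed limits (degrees/s): [108.29, 108.29, 136.94, 136.94, 172.46, 172.46, 172.46].

## Interface

Orientations are given as [roll, pitch, yaw] about the fixed x, y, z axes, in that order (R = Rz(yaw) Ry(pitch) Rx(roll)).
In Python, from plant import manip, grab_frame, job, nets gives the robot as it stands.
- The arm moves only by the tool step_arm, never from a script. Its argument "targets" is a list of rows, each a list of 7 numbers: the finger opening in mm, from 0 to 94, then the shift along the world's x, y, z in mm, then the turn, a rotation vector about the world's x, y, z in degrees. A call has 1 to 20 rows; each row shifts and turns the pose as measured when the row begins; what a row does not reach is not made up. A row lasts 1/10 s, in which the tool goes at most 50 mm and 8.59 degrees, less where a joint would pass 70% of its speed; a pose out of reach is approached as far as the arm can. A call with a gripper value outside its range is refused whole. The fingers move at their own pace and stop on an object; the grip force is fixed at half the most. Time passes only in rows, so rows that do not move let the fingers close. It gives the time, the measured TCP pose, the force and the opening at its end, in the units of the state.
- manip.read_state(): the state, without advancing time (a new reading comes with each control period).
- grab_frame(name): name is "side" or "top"; returns a dict with "frame" (400x640x3 uint8, blue, green, red), "depth" (400x640 float32, mm along the optical axis (not along the pixel's ray), 0 where there is no reading), "K" (3x3 intrinsics, pixels), "world_from_camera" (4x4, takes a point from camera to world coordinates). Camera axes: x right, y down, z forward; pixel columns grow to the right and rows downward; lengths in mm; the calibration is good to about 2 mm. A picture is of the moment at which its call begins.
- job.finish_job(): hands the job in, once; it reports no verdict.
Trained networks look in the newest picture that a camera, given by its name, has taken for a name from the list of things; names that differ only in an ending like _2 or _b are one class to them, and where a whole thing is asked for, a point or a joint stands for the part that bears it (a point fixed in the world has none). Each returns a list of dicts, best first, with "confidence" (0 to 1); they miss things now and then, are a little off and sometimes report something else, mostly with a low value. They report only what shows in the picture. A call takes as long as a camera call. They do not tell look-alikes from the thing itself.
- nets.cut_out(camera, thing): "pixels" (400x640 bool, what is visible of it) and "bbox" ([left, top, right, bottom] in pixels, round what is visible of it).
- nets.tip_of(camera, thing): "centre" ([column, row] in pixels: a listed point, or the origin of a listed thing).
The state is a dict: "clock": time; "joints": joint angles; "joint_velocities": joint speeds; "effort": joint torques, N m; "tool_pos": TCP position; "ee_rot": TCP orientation; "force": force on the tool from outside, world axes, zero at the start; "torque": the same for the moment, N m; "grip_width": opening from 0.0 (shut) to 1.0 (fully open).
Only numpy, scipy, OpenCV 4.12 (cv2) and the standard library are available. Lean on these libraries where they do the work, as an engineer would, in place of code of your own. Each camera call takes 0.05 s, during which the arm holds its last target. There are 200 camera calls.

## Task

Press the plunger of the disc feeder all the way down once and let it spring back, so that a single steel disc comes out onto the bench. Then, without picking it up, push that disc with the fingertips along the bench into the V stop until it rests against both bars. Leave the other discs in the feeder and do not disturb the pipe collar, the flat bar or the tin.

Things in the scene. Friction and masses are not known exactly. Their poses are not given: they have to be found in the camera images.
- feeder: Grey painted disc feeder, fixed to the bench. Its origin is on the bench on the axis of the square magazine (56 x 56 mm outside, 36 mm tall, open top, no floor: the discs stand on the bench). Its -x axis points out of the outlet, a low gap under the magazine's front wall; its +x axis points to the rear housing (x 28 to 110 mm, 56 mm wide, 60 mm tall; two flat feet 11 mm tall with their bolts reach to y = +-48 mm at x 45 to 95 mm), on which the plunger stands.
- plunger_top (a point): Centre of the top face of the plunger's round black knob (40 mm across, 12 mm thick), 66 mm behind the magazine axis (+x of the feeder), 105 mm above the bench when up and 75 mm when fully pressed. It is pressed straight down.
- plunger (a joint): Travel of the plunger in m: 0 up, 0.030 fully down (hard stop). A spring lifts it back: 3.5 N at the top, 6.5 N at the bottom; disc friction adds to it, so a press takes up to about 12 N on the way, more only at the stop. Going down it drives a steel tongue (6.5 mm high, 75 mm stroke) that pushes the lowest disc out; as it springs back the next disc drops.
- outlet (a point): Point on the bench 73 mm in front of the magazine axis (-x of the feeder), where the disc's centre comes to lie after a full press; a quick press can send it up to about 40 mm farther. There it lies 24 mm or more clear of the magazine's front.
- disc0: The lowest steel disc, the one to be dispensed: 42 mm in diameter, 8 mm thick, about 90 g, lying flat; origin at the centre of its underside.
- disc1: Second disc from below, alike, 8 mm higher; it drops to the bottom of the magazine after the press and must stay in the feeder.
- disc2: Top disc, alike; must stay in the feeder.
- vstop: V stop: two steel flat bars, each 75 mm long, 10 mm thick and 14 mm tall, fixed to the bench and meeting at a right angle. The origin, on the bench, is where the centre of a disc lies when its rim touches both bars (30 mm inside the inner corner). The mouth of the V opens to its -y axis; +y points to the corner. It always stands to the feeder's +y side and opens roughly towards the outlet, with nothing between.
- collar: Bystander: loose short steel pipe collar, 60 mm in diameter, 35 mm tall; origin at the centre of its underside.
- flatbar: Bystander: loose steel flat-bar offcut lying flat, 90 x 35 x 12 mm; origin at the centre of its underside, x along its length.
- tin: Bystander: loose closed round metal tin, 60 mm in diameter, 55 mm tall; origin at the centre of its underside.
Not all that is in view belongs to the job. What is shaped like the vstop but purple is not meant. What is meant by the feeder is not blue, and is the larger of those in its own colour.

How it is judged:
By the outcome, as a careful person would: the job done as asked, in the order asked, and still so for the second after the job is handed in, with the robot touching nothing.
It also fails if it takes over 48 s, if anything falls off the work surface, if the arm or the gripper's body presses on something with over 40 N, if the wrist force passes 120 N, or if a joint passes its speed limit or range.

## Working session

There is one attempt and no reset: what is moved stays moved. The work goes in short steps, Python scripts to look and compute and a tool call to move; the robot and the scene stay as the last step left them, time stands still between calls to the robot, and variables do not carry over. Pictures are saved under pics/ and viewed, about 8 in all and at most 12, crops included, and the job is handed in when it is done.

Besides the shell and the picture viewer there is one more tool, called after "Emit:" as name([rows], argument=value, ...), one row to a line, values as JSON. step_arm: Moves the arm, as the interface text tells. Its arguments: {"type":"object","properties":{"targets":{"type":"array"}},"required":["targets"]}

```bash
mkdir -p pics; cat > h.py <<'E'
import numpy as np, cv2
from plant import manip, grab_frame, job, nets
def topt(f,u,v,z=None):
    K=f["K"];T=f["world_from_camera"];r=np.linalg.inv(K)@[u,v,1.]
    if z is None:
        return (T@np.r_[r*f["depth"][int(round(v)),int(round(u))],1])[:3]
    d=T[:3,:3]@r;o=T[:3,3];return o+d*(z-o[2])/d[2]
E
python3 - <<'E'
from h import *
print(manip.read_state())
for c in("top","side"):
    f=grab_frame(c);cv2.imwrite(f"pics/{c}0.png",f["frame"])
    print(c,f["world_from_camera"].round(2).tolist())
    for t in("feeder","plunger_top","outlet","vstop","collar","flatbar","tin","disc2"):
        for d in nets.tip_of(c,t):
            u,v=d["centre"]; print(t,round(d["confidence"],2),np.round([u,v]),topt(f,u,v,105 if t=="plunger_top" else 0).round(), topt(f,u,v).round())
E
```

```text
{'clock': 0.0, 'joints': array([-75.88664251,  24.45090037,   4.23255337,  92.0522546 ,
        -1.95434664,  63.64117024,  -3.84405546]), 'joint_velocities': array([-0.01422035, -0.01519162,  0.09025072, -0.16838409, -0.02734103,
        0.02722422, -0.14067896]), 'effort': array([-1.26962161e-03, -9.35810852e+01,  3.66646931e+00, -4.54203200e+01,
       -4.88801720e-02,  1.97235734e-02,  1.27124481e-04]), 'tool_pos': array([260.13241754, 622.3978425 , 204.76158174]), 'ee_rot': array([-1.79928082e+02,  5.42890044e-03,  1.57318240e+02]), 'force': array([ 0.20897548,  0.17924771, -0.62695182]), 'torque': array([0.03038996, 0.03435104, 0.01256194]), 'grip_width': 1.0016126249974695}
top [[-0.03, -0.98, 0.18, 353.01], [-1.0, 0.03, -0.0, -93.58], [-0.0, -0.18, -0.98, 1192.41], [0.0, 0.0, 0.0, 1.0]]
feeder 0.91 [344. 197.] [ 596. -168.    0.] [ 592. -167.   22.]
feeder 0.81 [395. 202.] [ 577. -311.    0.] [ 576. -310.    4.]
plunger_top 0.63 [398. 176.] [ 625. -305.  105.] [ 630. -309.   86.]
plunger_top 0.61 [466. 150.] [ 692. -488.  105.] [ 692. -488.  106.]
plunger_top 0.46 [340. 164.]
[... 815 characters left out ...]
[ 592. -181.   25.]
plunger_top 0.77 [356. 207.] [ 656. -147.  105.] [ 657. -146.  104.]
plunger_top 0.54 [432. 323.] [ 688. -481.  105.] [ 688. -482.  106.]
plunger_top 0.5 [366. 265.] [ 616. -320.  105.] [ 625. -303.   81.]
outlet 0.68 [258. 139.] [495. 351.   0.] [492. 328.  16.]
vstop 0.96 [247. 267.] [ 375. -173.    0.] [ 375. -173.    0.]
vstop 0.74 [280. 182.] [520. 113.   0.] [520. 110.   3.]
vstop 0.57 [274. 219.] [471. -34.   0.] [472. -33.  -1.]
collar 0.77 [259. 139.] [498. 348.   0.] [495. 323.  17.]
flatbar 0.72 [341. 190.] [683.  32.   0.] [678.  19.  13.]
tin 0.8 [310. 329.] [ 479. -376.    0.] [ 472. -402.   49.]
disc2 0.45 [332. 243.] [ 596. -156.    0.] [ 588. -177.   25.]
```

```bash
python3 - <<'E'
import cv2
a=cv2.imread("pics/top0.png");b=cv2.imread("pics/side0.png")
cv2.imwrite("pics/topc.png",cv2.resize(a[110:310,220:500],None,fx=2.8,fy=2.8,interpolation=3))
cv2.imwrite("pics/sidec.png",cv2.resize(b[120:400,200:480],None,fx=2.1,fy=2.1,interpolation=3))
E
```

```text
(no output)
```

View pics/topc.png

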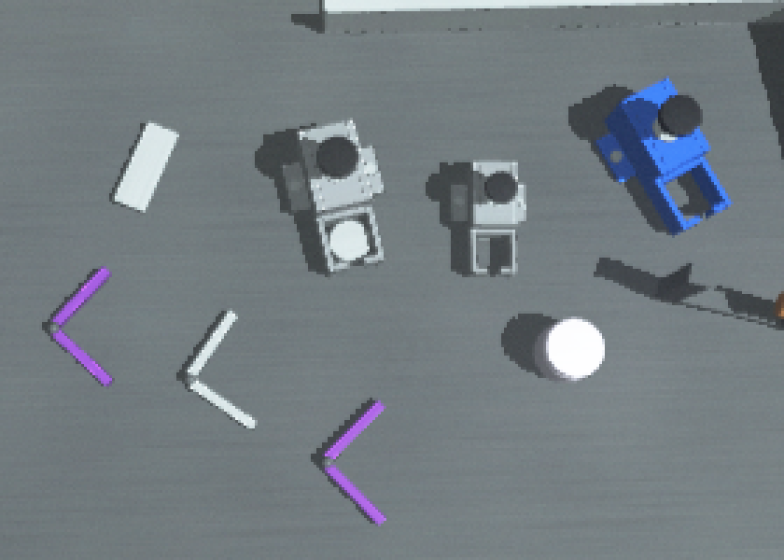

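View pics/sidec.png

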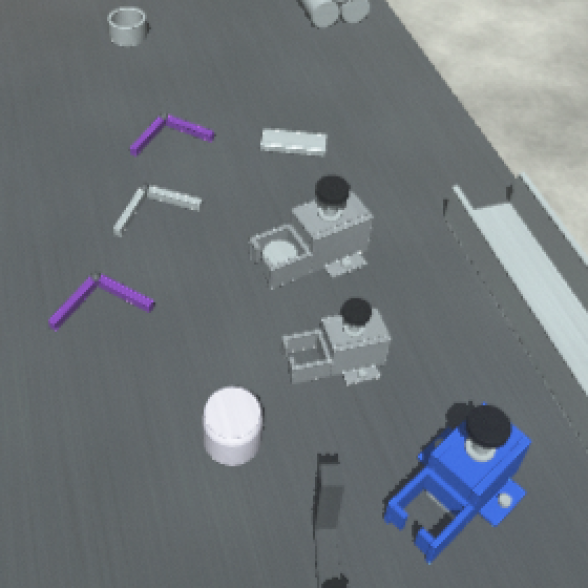

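The candidates in the top picture are:
- **Feeders:** large grey at (344,197), holding discs; small grey at (395,202), empty; blue at about (460,165). The large grey one is meant.
- **V stops:** purple at about (240,227) and (337,275); grey at (300,242). The grey one is meant.

The enlarged crops show this clearly, so next I'll measure their poses.

```bash
python3 - <<'E'
from h import *
def cloud(f,m):
    v,u=np.nonzero(m&(f["depth"]>0));return np.array([topt(f,a,b) for a,b in zip(u,v)])
for c,uf,uv in(("top",(344,197),(300,242)),("side",(334,244),(274,219))):
    f=grab_frame(c)
    for t,q in(("feeder",uf),("vstop",uv),("disc2",uf),("plunger_top",uf)):
        ds=nets.cut_out(c,t)
        ds=[d for d in ds if d["bbox"][0]-5<q[0]<d["bbox"][2]+5 and d["bbox"][1]-5<q[1]<d["bbox"][3]+5]
        if not ds: print(c,t,"none");continue
        P=cloud(f,ds[0]["pixels"]);print(c,t,ds[0]["bbox"],len(P),round(ds[0]["confidence"],2))
        if t=="vstop":
            Q=P[(P[:,2]>8)&(P[:,2]<20)][:,:2];r=cv2.minAreaRect(Q.astype(np.float32));print("vs",len(Q),r)
            # fit V: params corner(cx,cy), theta (dir of +y) 
            from scipy.optimize import minimize
            def cost(p):
                a=np.radians(p[2]);y=np.array([np.cos(a),np.sin(a)]);x=np.array([y[1],-y[0]])
                d=Q-p[:2];X=d@x;Y=d@y
                s=np.sqrt(.5);n=np.stack([(X+Y)*s,(-X+Y)*s]) # distance to bars (inner face at 21, centre 26)
                return np.abs(np.abs(n-26).min(0)).mean()+0.05*abs(np.median(X))
            best=min((minimize(cost,[*Q.mean(0),a],method="Nelder-Mead") for a in range(40,140,10)),key=lambda r:r.fun)
            print("vstop fit",best.x.round(1),best.fun)
        if t=="feeder":
            Q=P[(P[:,2]>56)&(P[:,2]<64)][:,:2];print("housing",cv2.minAreaRect(Q.astype(np.float32)))
            Q=P[(P[:,2]>33)&(P[:,2]<39)][:,:2];print("mag",len(Q),cv2.minAreaRect(Q.astype(np.float32)))
            Q=P[(P[:,2]>101)&(P[:,2]<109)];print("knob",len(Q),Q.mean(0) if len(Q) else 0,cv2.minEnclosingCircle(Q[:,:2].astype(np.float32)) if len(Q) else 0)
        if t=="disc2":
            Q=P[(P[:,2]>20)&(P[:,2]<28)];print("disc",len(Q),Q.mean(0))
E
```

```text
top feeder [321.4, 152.1, 358.9, 207.9] 1165 0.73
housing ((661.6029663085938, -154.00564575195312), (82.66260528564453, 55.875831604003906), 11.82069206237793)
mag 116 ((626.1036376953125, -161.40304565429688), (121.57868194580078, 56.42422103881836), 11.579739570617676)
knob 161 [ 657.61711206 -154.44966155  104.28558933] ((658.3724975585938, -154.65098571777344), 20.036754608154297)
top vstop [284.9, 221.8, 310.9, 263.8] 229 0.8
vs 204 ((464.9699401855469, -32.536155700683594), (112.64599609375, 59.995052337646484), 9.52885627746582)
vstop fit [466.7 -40.6  99.7] 2.485506447524575
top disc2 [339.4, 186.0, 351.4, 204.6] 155 0.54
disc 148 [ 594.16833048 -168.41067481   23.41805902]
top plunger_top none
side feeder [317.2, 202.9, 377.2, 258.2] 1822 0.97
housing ((661.4368896484375, -154.86767578125), (83.1402359008789, 60.687538146972656), 11.600802421569824)
mag 216 ((633.3046875, -160.27886962890625), (137.07765197753906, 58.153114318847656), 10.913732528686523)
knob 157 [ 657.84761751 -156.55601397  105.01965336] ((658.6233520507812, -155.4727325439453), 20.112272262573242)
side vstop [252.2, 208.2, 295.5, 231.4] 287 0.72
vs 214 ((464.8657531738281, -33.346370697021484), (115.06564331054688, 58.55472183227539), 9.777384757995605)
vstop fit [468.3 -42.6  96.9] 2.7541386584465584
side disc2 [324.5, 234.5, 339.6, 247.2] 132 0.48
disc 130 [ 594.03680533 -164.42245721   24.49001864]
side plunger_top none
```

Feeder: yaw about 11.7°, plunger at (658.5,-155), axis (594,-168), so the outlet is at about (522,-183). V stop: about (467,-41), with +y at about 98-99°. The knob's height and radius match the given sizes. Moving above the plunger with the jaw direction turned to about 21°.

Emit:
step_arm([
  [0,22,-43,0,0,0,-2.5],
  [0,22,-43,0,0,0,-2.5],
  [0,22,-43,0,0,0,-2.5],
  [0,22,-43,0,0,0,-2.5],
  [0,22,-43,0,0,0,-2.5],
  [0,22,-43,0,0,0,-2.5],
  [0,22,-43,0,0,0,-2.5],
  [0,22,-43,0,0,0,-2.5],
  [0,22,-43,0,0,0,-2.5],
  [0,22,-43,0,0,0,-2.5],
  [0,22,-43,0,0,0,-2.5],
  [0,22,-43,0,0,0,-2.5],
  [0,22,-43,0,0,0,-2.5],
  [0,22,-43,0,0,0,-2.5],
  [0,22,-43,0,0,0,-2.5],
  [0,22,-43,0,0,0,-2.5],
  [0,22,-43,0,0,0,-2.5],
  [0,22,-43,0,0,0,-2.5],
])

```text
clock: 3.2
tool_pos: [660.9, -174.0, 208.3]
ee_rot: [179.4, -0.2, 111.3]
force: [1.2, 0.4, 1.0]
grip_width: 0.003
```

Emit:
step_arm([
  [0,-2,19,-40,0.6,0,0],
  [0,0,0,-40,0,0,0],
  [0,0,0,0,0,0,0],
  [0,0,0,0,0,0,0],
])

```text
clock: 3.6
tool_pos: [661.1, -164.8, 127.8]
ee_rot: [179.1, -0.4, 110.6]
force: [1.0, -0.1, 0.1]
grip_width: 0.007
```

Emit:
step_arm([
  [0,-2.5,10,0,0,0,0],
  [0,0,0,-10,0,0,0],
  [0,0,0,0,0,0,0],
])

```text
clock: 3.9
tool_pos: [660.2, -153.0, 121.8]
ee_rot: [178.8, -0.3, 110.7]
force: [-0.1, -0.8, 0.1]
grip_width: 0.003
```

```bash
python3 - <<'E'
from h import *
s=manip.read_state();print(s["tool_pos"],s["ee_rot"],s["force"])
E
```

```text
[ 660.19685902 -152.98585375  121.75483566] [178.80726044  -0.33668032 110.74568512] [-0.07036957 -0.76978481  0.05515573]
```

Emit:
step_arm([
  [0,-1,-1,-5,0,0,0],
  [0,0,0,-5,0,0,0],
  [0,0,0,-4,0,0,0],
  [0,0,0,-3,0,0,0],
  [0,0,0,-3,0,0,0],
  [0,0,0,-3,0,0,0],
  [0,0,0,-3,0,0,0],
  [0,0,0,-3,0,0,0],
  [0,0,0,-3,0,0,0],
  [0,0,0,-3,0,0,0],
  [0,0,0,-3,0,0,0],
  [0,0,0,-3,0,0,0],
])

```text
clock: 5.1
tool_pos: [660.3, -153.8, 83.4]
ee_rot: [178.5, -0.4, 110.7]
force: [-4.4, 1.3, 8.4]
grip_width: 0.005
```

Emit:
step_arm([
  [0,0,0,-3,0,0,0],
  [0,0,0,-3,0,0,0],
  [0,0,0,-3,0,0,0],
  [0,0,0,-3,0,0,0],
])

```text
clock: 5.5
tool_pos: [660.7, -154.0, 74.5]
ee_rot: [178.4, -0.5, 110.7]
force: [-23.8, 8.0, 69.9]
grip_width: 0.002
```

The force shows it reached the stop. Releasing now.

Emit:
step_arm([
  [0,0,0,4,0,0,0],
  [0,0,0,6,0,0,0],
  [0,0,0,8,0,0,0],
  [0,0,0,12,0,0,0],
  [0,0,0,20,0,0,0],
  [0,0,0,30,0,0,0],
  [26,-5,-20,20,0,0,0],
  [26,-20,-30,0,0,0,0],
  [26,-20,-30,0,0,0,0],
  [26,-20,-30,0,0,0,0],
  [26,-10,-10,0,0,0,0],
  [26,0,0,0,0,0,0],
])

```text
clock: 6.7
tool_pos: [583.4, -277.8, 184.7]
ee_rot: [178.3, -0.4, 110.8]
force: [0.8, 0.6, 0.3]
grip_width: 0.28
```

```bash
python3 - <<'E'
from h import *
s=manip.read_state();print(s["tool_pos"],s["ee_rot"],s["force"])
im=[]
for c in("top","side"):
    f=grab_frame(c);im.append(f["frame"][110:310,240:440] if c=="top" else f["frame"][150:350,220:420])
    for t in("disc0","plunger_top"):
        for d in nets.tip_of(c,t):
            u,v=d["centre"];print(c,t,round(d["confidence"],2),np.round([u,v]),topt(f,u,v,0).round(),topt(f,u,v).round())
cv2.imwrite("pics/a.png",cv2.resize(np.hstack(im),None,fx=2,fy=2,interpolation=3))
E
```

```text
[ 583.43462474 -277.81660041  184.67884212] [178.30998201  -0.38087883 110.77792341] [0.80689092 0.6014627  0.31672089]
top disc0 0.44 [346. 194.] [ 605. -173.    0.] [ 602. -172.   14.]
top plunger_top 0.63 [158. 233.] [505. 356.   0.] [506. 358.  -3.]
top plunger_top 0.5 [338. 165.] [ 689. -155.   -0.] [ 659. -150.  105.]
side disc0 0.67 [306. 256.] [ 521. -180.    0.] [ 520. -185.    7.]
side disc0 0.58 [331. 243.] [ 594. -156.    0.] [ 589. -169.   16.]
side plunger_top 0.95 [435. 324.] [ 743. -437.    0.] [ 694. -485.  103.]
side plunger_top 0.52 [370. 267.] [ 664. -254.    0.] [ 632. -311.   83.]
side plunger_top 0.5 [360. 210.] [708. -61.   0.] [ 607. -277.  231.]
```

View pics/a.png

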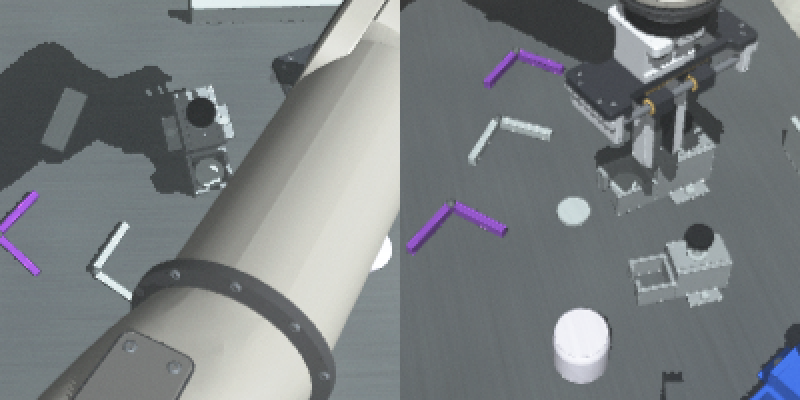

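The disc lies at the outlet, at (521,-182); in the side picture it shows at (306,256). The plunger is back up at 105 mm and two discs remain in the magazine. Getting behind the disc now.

Emit:
step_arm([
  [26,-23,26,0,-0.6,1.6,0],
  [26,-23,26,-20,0,0,0],
  [26,0,0,-40,0,0,0],
  [26,0,0,-40,0,0,0],
  [26,0,0,0,0,0,0],
  [26,0,0,0,0,0,0],
])

```text
clock: 7.6
tool_pos: [541.9, -215.9, 82.2]
ee_rot: [-180.0, -0.4, 111.5]
force: [0.4, 0.4, 0.0]
grip_width: 0.275
```

Emit:
step_arm([
  [26,-4,-10,0,0,0,0],
  [26,0,0,0,0,0,0],
  [26,0,0,-25,0,0,0],
  [26,0,0,-20,0,0,0],
  [26,0,0,-15,0,0,0],
  [26,0,0,-8,0,0,0],
  [26,0,0,0,0,0,0],
  [26,0,0,0,0,0,0],
])

```text
clock: 8.4
tool_pos: [543.6, -230.7, 21.6]
ee_rot: [179.4, 0.1, 111.4]
force: [-0.6, -1.0, -0.1]
grip_width: 0.275
```

Emit:
step_arm([
  [26,-4,0,-8,0,0,0],
  [26,-1,0,-5,0,0,0],
  [26,0,0,-3,0,0,0],
  [26,0,0,-2,0,0,0],
  [26,0,0,0,0,0,0],
])

```text
clock: 8.9
tool_pos: [539.0, -230.9, 3.7]
ee_rot: [179.3, 0.1, 111.4]
force: [0.3, -0.1, 0.4]
grip_width: 0.275
```

Emit:
step_arm([
  [26,-2.3,6,0,0,0,0],
  [26,-2.3,6,0,0,0,0],
  [26,-2.3,6,0,0,0,0],
  [26,-2.3,6,0,0,0,0],
  [26,-2.3,6,0,0,0,0],
  [26,-2.3,6,0,0,0,0],
  [26,-2.3,6,0,0,0,0],
  [26,-2.3,6,0,0,0,0],
  [26,-2.3,6,0,0,0,0],
  [26,-2.3,6,0,0,0,0],
])

```text
clock: 9.9
tool_pos: [514.4, -165.7, 4.2]
ee_rot: [179.2, 0.2, 111.4]
force: [0.4, 0.3, -0.2]
grip_width: 0.28
```

```bash
python3 - <<'E'
from h import *
s=manip.read_state();print(s["tool_pos"],s["ee_rot"],s["force"])
f=grab_frame("side")
for d in nets.tip_of("side","disc0"):
    u,v=d["centre"];print(round(d["confidence"],2),np.round([u,v]),topt(f,u,v,0).round(),topt(f,u,v).round())
cv2.imwrite("pics/b.png",cv2.resize(f["frame"][170:320,220:420],None,fx=3,fy=3,interpolation=3))
E
```

```text
[ 514.40546011 -165.66209487    4.16479939] [1.79216834e+02 1.52015209e-01 1.11436555e+02] [ 0.38910464  0.29945371 -0.22769579]
0.64 [335. 246.] [ 602. -166.    0.] [ 591. -195.   37.]
0.6 [297. 244.] [ 510. -134.    0.] [ 499. -181.   56.]
0.4 [262. 138.] [510. 352.   0.] [ 440. -183.  369.]
```

View pics/b.png

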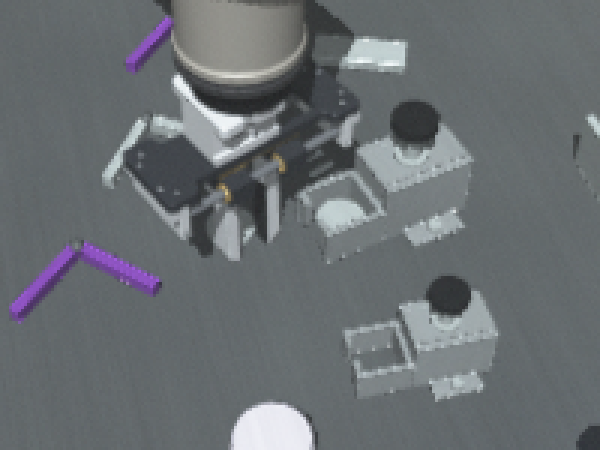

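The disc shows between the fingertips in the side picture, at about (297,244), so it is tracking straight. Continuing the push.

Emit:
step_arm([
  [26,-2.3,6,0,0,0,0],
  [26,-2.3,6,0,0,0,0],
  [26,-2.3,6,0,0,0,0],
  [26,-2.3,6,0,0,0,0],
  [26,-2.3,6,0,0,0,0],
  [26,-2.3,6,0,0,0,0],
  [26,-2.3,6,0,0,0,0],
  [26,-2.3,6,0,0,0,0],
  [26,-2.3,6,0,0,0,0],
  [26,-2.3,6,0,0,0,0],
  [26,-2,5,0,0,0,0],
  [26,-2,4,0,0,0,0],
  [26,-1,3,0,0,0,0],
])

```text
clock: 11.3
tool_pos: [484.0, -87.4, 4.3]
ee_rot: [179.2, 0.2, 111.5]
force: [-0.4, -0.1, -0.3]
grip_width: 0.278
```

Emit:
step_arm([
  [26,-1.1,3,0,0,0,0],
  [26,-1.1,3,0,0,0,0],
  [26,-1.1,3,0,0,0,0],
  [26,-1.1,3,0,0,0,0],
  [26,-0.8,2,0,0,0,0],
  [26,-0.8,2,0,0,0,0],
  [26,-0.8,2,0,0,0,0],
])

```text
clock: 12.0
tool_pos: [476.7, -68.1, 4.3]
ee_rot: [179.2, 0.2, 111.4]
force: [0.2, -0.2, -0.8]
grip_width: 0.275
```

Emit:
step_arm([
  [26,-0.7,2,0,0,0,0],
  [26,-0.7,2,0,0,0,0],
  [26,-0.5,1.5,0,0,0,0],
  [26,-0.4,1.5,0,0,0,0],
])

```text
clock: 12.4
tool_pos: [475.4, -61.5, 4.6]
ee_rot: [179.1, 0.3, 111.4]
force: [4.0, -10.3, 0.6]
grip_width: 0.277
```

The reaction is about 11 N and points between the two bar normals, so both bars are being touched. Backing off slowly, lifting and checking.

Emit:
step_arm([
  [26,-0.3,1,0,0,0,0],
  [26,0,0,0,0,0,0],
  [26,0.5,-1,0,0,0,0],
  [26,0.7,-2,0,0,0,0],
  [26,2,-5,0,0,0,0],
  [26,3,-8,0,0,0,0],
  [26,4,-10,0,0,0,0],
  [26,2,-4,10,0,0,0],
  [26,0,0,30,0,0,0],
  [26,0,0,45,0,0,0],
  [26,10,-20,45,0,0,0],
  [26,30,-30,30,0,0,0],
  [26,35,-30,0,0,0,0],
  [26,35,-30,0,0,0,0],
  [26,35,-30,0,0,0,0],
  [26,20,-20,0,0,0,0],
  [26,0,0,0,0,0,0],
  [26,0,0,0,0,0,0],
])

```text
clock: 14.2
tool_pos: [655.0, -266.1, 178.1]
ee_rot: [179.1, 0.5, 111.1]
force: [-0.8, 0.1, -1.1]
grip_width: 0.277
```

```bash
python3 - <<'E'
from h import *
s=manip.read_state();print(s["clock"],s["tool_pos"],s["force"])
im=[]
for c in("top","side"):
    f=grab_frame(c);im.append(cv2.resize(f["frame"][200:280,260:340] if c=="top" else f["frame"][170:270,230:330],(400,400),interpolation=3))
    for t in("disc0","vstop"):
        for d in nets.tip_of(c,t):
            u,v=d["centre"];print(c,t,round(d["confidence"],2),np.round([u,v]),topt(f,u,v,0).round(),topt(f,u,v).round())
    for d in nets.cut_out(c,"disc0"):
        v,u=np.nonzero(d["pixels"]&(f["depth"]>0));P=np.array([topt(f,a,b) for a,b in zip(u,v)]);P=P[(P[:,2]>4)&(P[:,2]<12)]
        if len(P)>10: print("cut",round(d["confidence"],2),P.mean(0).round(1),cv2.minEnclosingCircle(P[:,:2].astype(np.float32)))
cv2.imwrite("pics/c.png",np.hstack(im))
E
```

```text
14.2 [ 654.97781605 -266.14304455  178.09335759] [-0.76016643  0.14363853 -1.10767831]
top vstop 0.63 [349. 275.] [ 376. -173.    0.] [ 363. -126.  704.]
top vstop 0.5 [252. 228.] [514.  92.   0.] [514.  93.  -2.]
cut 0.66 [679.   34.6   9.7] ((679.3680419921875, 35.812721252441406), 46.05693817138672)
side disc0 0.68 [273. 220.] [467. -35.   0.] [466. -42.   7.]
side disc0 0.56 [332. 242.] [ 598. -153.    0.] [ 592. -168.   18.]
side vstop 0.95 [250. 266.] [ 382. -173.    0.] [ 382. -172.   -1.]
side vstop 0.84 [271. 220.] [463. -33.   0.] [461. -41.   9.]
side vstop 0.73 [280. 184.] [517. 102.   0.] [517. 102.   1.]
cut 0.42 [467.4 -42.9   8.1] ((467.2100830078125, -41.48555374145508), 20.53089714050293)
```

View pics/c.png

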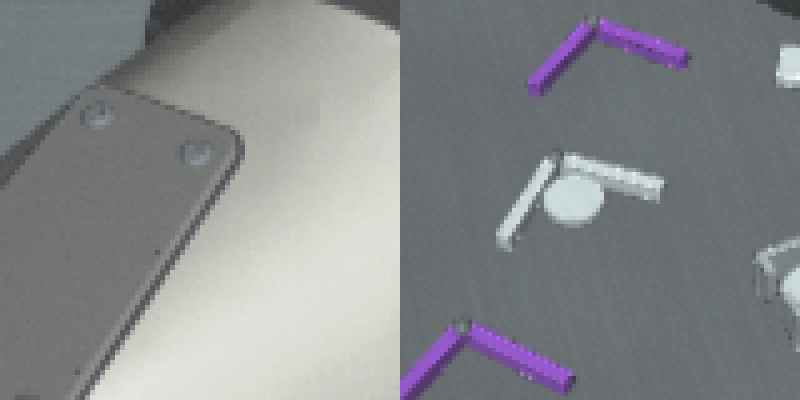

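The side picture shows the disc at (273,220) against both bars, but the arm hides the top view. I'll swing clear and check from above.

Emit:
step_arm([
  [26,0,20,20,0,0,0],
  [26,-3,40,0,0,0,0],
  [26,-3,45,0,0,0,0],
  [26,-3,45,0,0,0,0],
  [26,-3,45,0,0,0,0],
  [26,-3,45,0,0,0,0],
  [26,-3,45,0,0,0,0],
  [26,-3,45,0,0,0,0],
  [26,-3,45,0,0,0,0],
  [26,-3,45,0,0,0,0],
  [26,-3,45,0,0,0,0],
  [26,-3,45,0,0,0,0],
  [26,-3,40,0,0,0,0],
  [26,0,20,0,0,0,0],
  [26,0,0,0,0,0,0],
  [26,0,0,0,0,0,0],
])

```text
clock: 16.2
tool_pos: [608.2, 330.5, 201.7]
ee_rot: [178.9, 0.4, 111.5]
force: [0.3, -0.5, 0.7]
grip_width: 0.279
```

```bash
python3 - <<'E'
from h import *
f=grab_frame("top");a=f["frame"]
b=grab_frame("side")["frame"]
for t in("disc0","plunger_top","tin","flatbar","collar"):
    for d in nets.tip_of("top",t):
        u,v=d["centre"];print(t,round(d["confidence"],2),np.round([u,v]),topt(f,u,v,0).round(),topt(f,u,v).round())
x=cv2.resize(a[215:270,275:330],(400,400),interpolation=3)
y=cv2.resize(a[100:300,230:430],(400,400),interpolation=3)
cv2.imwrite("pics/d.png",np.hstack([x,y]))
E
```

```text
disc0 0.49 [299. 244.] [465. -39.   0.] [465. -39.   5.]
plunger_top 0.67 [465. 148.] [ 729. -523.    0.] [ 696. -485.  106.]
plunger_top 0.66 [398. 177.] [ 650. -325.    0.] [ 630. -310.   79.]
plunger_top 0.48 [338. 167.] [ 685. -154.    0.] [ 656. -149.  103.]
tin 0.97 [421. 236.] [ 478. -378.    0.] [ 472. -365.   55.]
flatbar 0.92 [271. 172.] [674.  38.   0.] [671.  37.  13.]
flatbar 0.66 [298. 245.] [463. -35.   0.] [462. -36.   9.]
collar 0.51 [160. 234.] [502. 351.   0.] [502. 351.  -1.]
```

View pics/d.png

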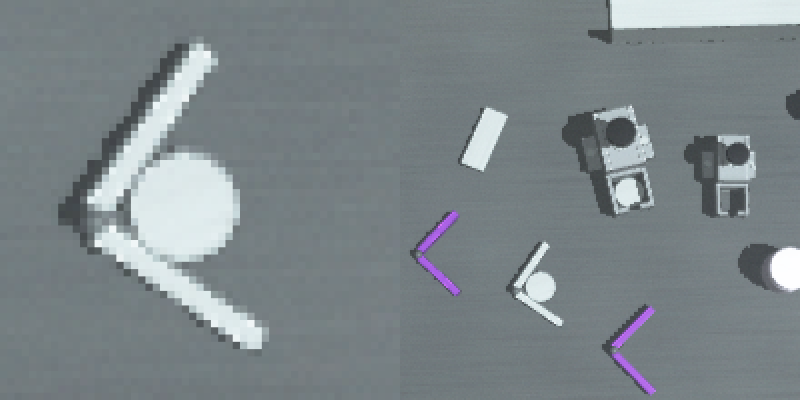

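The disc, at about (300,244) in the top picture, touches both bars. Two discs are still in the magazine, the plunger is up and the bystanders haven't moved. Handing in.

```bash
python3 -c "
from h import *
print(job.finish_job())"
```

```text
the job is handed in; nothing more can be done
None
```

The job is done and handed in at about 17 s on the clock, with no verdict reported. I pressed the large grey feeder's plunger once to its stop (70 N on the wrist) and let it spring back. One disc came out, and I pushed it with two fingertips into the grey V stop until the force rose to about 11 N.

**Disc:** the last top picture shows it touching both bars. The measured centre is about (467,-42), against a fitted V stop origin of about (467,-41). The direction of the contact force also fits both bars. Contact closer than the roughly 2 mm calibration rests on that force and the picture.

**Rest of the scene:** the plunger is back up (measured at 103–105 mm) and the magazine still shows discs, with the top one at about 16–18 mm, which fits two discs. The tin, flat bar and collar read within about 8 mm of where they started, with no visible shift. The arm touched none of them and ended clear.

**Disagreements:** the networks sometimes reported the wrong thing, for example the flat bar at the V stop and a disc at the flat bar. I discounted those against the pictures.

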